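# Park the spring plunger and slide the length stop home

### The job

The sliding stop of this cardboard measuring board is locked by a spring plunger. Take its knob, draw it straight up only until you feel it come against the top of its travel (do not yank it or force it round before it is clear), twist it counter-clockwise as far as it goes and ease it down into its rest notch, so that it stays up by itself when let go; then slide the stop along its rail until it rests against the dark end block, gently, and leave the plunger parked and the other things on the table undisturbed.

Things in the scene. Friction and masses are not known exactly. Their poses are not given: they have to be found in the camera images.
- board: fixed plywood measuring board 260 (its x) x 400 (its y) x 18 mm thick, flat on the table; origin: centre of its underside, z up. An aluminium rail, 40 mm wide, top 26 mm above the table, runs along the board's y at board x = -50 mm. It does not move.
- knob_grip (a point): centre of the wing of the plunger knob, on the plunger's axis, 100 mm above the table when down; frame as knob. At rest the wing lies along the board's x.
- knob: spring plunger's knob, upright on the carriage block: a flat black plastic wing 36 mm long (its x) x 12 mm thick (its y) x 32 mm high on a steel stem. Origin on its axis, 56 mm above the table (block top) when down; the wing spans 28 to 60 mm above it. Under it a notched steel crown, 17 mm radius, up to 22 mm high; its deep slot keeps the stem's cross bar from turning until lifted.
- plunger_lift (a joint): knob lift in m. 0: down, pin 6 mm deep in the rail, carriage locked. Spring: 7 N at 0, plus 0.25 N per mm. The throw differs from piece to piece: rest notch at a lift of 8 to 17 mm, rim before it 2.5 mm above the notch, hard shoulder (top of travel) 5 mm above it. Find it by feel: pull slowly till the force rises abruptly; over 20 N on the shoulder (beyond the spring) damages it.
- plunger_twist (a joint): twist of the knob in rad, counter-clockwise from above positive; 0 in the slot at rest; the rest notch is centred at 1.22, the twist ends at 1.30. Turns freely (0.02 N m) only while lifted above the rim; lowered at about 1.22, the cross bar drops into the notch, which holds it. Never force it: more than 35 N of the cross bar on the crown (about 0.5 N m of twist) breaks it.
- carriage (a joint): travel of the carriage along the board's +y in m, 0 where it is locked; friction about 2.5 N
- fence_grip (a point): a point to take the fence: an aluminium plate 12 mm thick (along y), 100 mm long (along x), standing upright on the carriage block's +x side; the point is in its mid-plane, 95 mm from the plunger's axis, 48 mm above the table; the plate spans 28 to 56 mm above the table. Axes parallel to the board's.
- carriage_face (a point): centre of the +y face of the carriage: a grey painted block 50 x 50 x 30 mm on the rail (26 to 56 mm above the table), plunger axis at its centre. Axes parallel to the board's.
- end_face (a point): centre of the -y face of the end block, which the carriage's +y face has to meet. Axes parallel to the board's. Pushing the carriage against it with more than 25 N is too hard.
- end_stop: dark steel end block, 56 (x) x 30 (y) x 30 mm high, clamped on the rail and not moving, its place on the rail differs; origin: centre of its underside on the rail
- marker: white marker, 130 mm long, 15 mm thick, lying on the board; leave alone; origin at its underside
- eraser: white eraser 22 x 48 x 14 mm lying on the board behind the rail; leave alone; origin at its underside
- binder_clip: black clip, 30 x 36 x 16 mm, lying on the board; leave alone; origin at its underside
- glue_jar: white glue jar, 68 mm across, 75 mm high; leave alone; origin at its underside
- paint_jar: small yellow paint jar, 48 mm across, 45 mm high; leave alone; origin at its underside
- paper_roll: upright roll of paper, 104 mm across, 110 mm high; leave alone; origin at its underside
- scissors: scissors about 160 mm long with black rings, lying flat; leave alone; origin at its underside

How it is judged:
By the outcome, as a careful person would: the job done as asked, in the order asked, and still so for the second after the job is handed in, with the robot touching nothing.
It also fails if it takes over 64 s, if anything falls off the work surface, if the arm or the gripper's body presses on something with over 40 N, if the wrist force passes 120 N, or if a joint passes its speed limit or range.

### The arm

A 6-joint arm with a two-finger parallel gripper is mounted at the origin on the work surface. World frame = base frame: x ahead of the robot, y to its left, z up, the work surface at z = 0. Lengths are in mm, angles in rad, forces in N, time in s.
With the tool pointing down it reaches from about 350 to 975 mm from the base axis. Payload 7.1 kg.
Tool frame: the origin (TCP) lies at the very end of the fingers, on their centre line; the grasp point (between the pads) lies ctrl.hold_point_z behind it (ctrl.hold_point_z is the distance from the TCP to the grasp point, in mm); z points along the fingers, y is the line along which they close (so a half turn about z gives the same grasp; the last joint's range is limited). The gripper opens to 88 mm and grips with 3 to 60 N. Pads are 20 mm wide; open, the fingers measure 115 mm over their backs; the gripper's body (75 mm by 178 mm) begins 61 mm behind the grasp point.
Start: joints at [-1.253, 0.423, 1.63, -0, 1.089, -0.019], TCP at [206.56, -589.862, 190.175] pointing down, gripper open.
Joint ranges: [-3, 3], [-0.9, 2.11], [0.09, 2.58], [-1.31, 4.45], [0.11, 2.69], [-2.54, 2.54]. Speed limits (rad/s): [2.39, 2.39, 3.01, 3.14, 3.14, 3.14].

### API

Orientations are given as a rotation vector (axis times angle).
In Python, from workcell import ctrl gives the robot as it stands. The module is installed in compiled form; this text tells all that it offers.
- The arm moves only by the shell command python3 -m creep 'ROWS'. ROWS is JSON, a list of rows, each an object with "translation": the shift along the tool's x, y, z in mm, a list of three; "angular": the turn, a rotation vector about the tool's x, y, z in rad, a list of three; "jaw": the opening, from 0 (shut) to 1 (fully open). A call has exactly 8 rows; each row is the pose to reach, as a shift and turn from the pose commanded when the call began, along the tool's axes at that moment; what a row does not reach only later rows make up. A row lasts 1/8 s, in which the tool goes at most 62.5 mm and 10.7 degrees, less where a joint would pass 70% of its speed; a pose out of reach is approached as far as the arm can. A call with a gripper value outside its range is refused whole. The fingers move at their own pace and stop on an object; the grip force is fixed at half the most. Time passes only in rows, so rows that repeat a pose let the fingers close, or fill a call up. It gives the time, the measured TCP pose, the force, the opening and the grip force at its end, in the units of the state.
- ctrl.get_obs(): the state, without advancing time (a new reading comes with each control period).
- ctrl.get_image(name): name is "side" or "top"; returns the picture (420x560x3 uint8, red, green, blue); there is no depth.
- ctrl.camera_info(name): a dict with "camera_matrix" (3x3 intrinsics, pixels), "world_from_camera" (4x4, takes a point from camera to world coordinates). Camera axes: x right, y up, looking along -z (the intrinsics and any distortion apply to the point x, -y, -z); pixel columns grow to the right and rows downward; lengths in mm; the calibration is good to about 2 mm. A picture is of the moment at which its call begins. camera_info takes no time and is no camera call.
- ctrl.close_job(): hands the job in; it is judged then, once.
Trained networks look in the newest picture that a camera, given by its name, has taken for a name from the list of things; names that differ only in an ending like _2 or _b are one class to them, and where a whole thing is asked for, a point or a joint stands for the part that bears it (a point fixed in the world has none). Each returns a list of dicts, best first, with "score" (0 to 1); they miss things now and then, are a little off and sometimes report something else, mostly with a low value. They report only what shows in the picture. A call takes as long as a camera call.
- ctrl.look_for(camera, label): "rect" ([left, top, right, bottom] in pixels, round what is visible of it).
The state is a dict: "t": time; "qpos": joint angles; "qvel": joint speeds; "joint_torque": joint torques, N m; "ee_pos": TCP position; "orientation": TCP orientation; "ft_force": force on the tool from outside, world axes, zero at the start; "moment": the same for the moment, N m; "width": finger opening in mm; "grasp_force": force on a finger pad.
Only numpy, scipy, OpenCV 4.12 (cv2) and the standard library are available. Lean on these libraries where they do the work, as an engineer would, in place of code of your own. Each camera call takes 0.05 s, during which the arm holds its last target. There are 200 camera calls.

## Working session

There is one attempt and no reset: what is moved stays moved. The work goes in short steps, Python scripts to look and compute and a shell command to move; the robot and the scene stay as the last step left them, time stands still between calls to the robot, and variables do not carry over. Pictures are saved under pics/ and viewed, at most 12 in all, crops included, and the job is handed in when it is done.

```bash
mkdir -p pics; python3 - <<'E'
from workcell import ctrl
import cv2,numpy as np
for n in("side","top"):
    im=ctrl.get_image(n); cv2.imwrite(f"pics/{n}0.png",im[:,:,::-1])
    ci=ctrl.camera_info(n); print(n,np.round(ci["camera_matrix"],1).tolist(),np.round(ci["world_from_camera"],3).tolist(),{k:v for k,v in ci.items() if k not in("camera_matrix","world_from_camera")})
    for l in("knob","carriage_face","end_stop","fence_grip","board","eraser"):
        print(l,[(np.round(d["rect"]).tolist(),round(d["score"],2)) for d in ctrl.look_for(n,l)[:2]])
o=ctrl.get_obs();print(o,ctrl.hold_point_z)
E
```

```text
side [[541.5, 0.0, 271.4], [0.0, 541.5, 206.9], [0.0, 0.0, 1.0]] [[-0.936, 0.249, -0.249, 169.265], [-0.352, -0.638, 0.685, 948.948], [0.012, 0.729, 0.685, 1039.638], [0.0, 0.0, 0.0, 1.0]] {}
knob [([277.0, 162.0, 292.0, 178.0], 0.63)]
carriage_face [([246.0, 164.0, 298.0, 204.0], 0.74)]
end_stop [([255.0, 219.0, 281.0, 238.0], 0.9)]
fence_grip [([239.0, 164.0, 298.0, 201.0], 0.55)]
board [([191.0, 161.0, 319.0, 277.0], 0.84), ([207.0, 238.0, 224.0, 253.0], 0.48)]
eraser [([284.0, 226.0, 298.0, 247.0], 0.67), ([270.0, 354.0, 308.0, 419.0], 0.45)]
top [[461.8, 0.0, 277.3], [0.0, 461.8, 208.1], [0.0, 0.0, 1.0]] [[0.006, 0.986, -0.168, 302.214], [-1.0, 0.007, 0.002, -11.048], [0.003, 0.168, 0.986, 1424.426], [0.0, 0.0, 0.0, 1.0]] {}
knob []
carriage_face [([310.0, 172.0, 328.0, 224.0], 0.62)]
end_stop [([260.0, 209.0, 271.0, 231.0], 0.45)]
fence_grip [([313.0, 172.0, 330.0, 222.0], 0.95)]
board [([220.0, 154.0, 359.0, 248.0], 0.69)]
eraser [([318.0, 202.0, 329.0, 213.0], 0.72), ([257.0, 232.0, 273.0, 241.0], 0.41)]
{'t': 0.7, 'qpos': array([-1.25296951e+00,  4.23088245e-01,  1.62991741e+00, -1.79392644e-05,
        1.08860195e+00, -1.89947021e-02]), 'qvel': array([ 1.25583913e-03,  6.89779024e-04, -1.29622180e-03,  4.75770664e-04,
       -1.05207067e-03,  6.92962432e-05]), 'joint_torque': array([-1.57895487e-03, -5.44431782e+01, -2.74000579e+01,  6.43043127e-02,
        1.68976444e-02, -2.37690716e-05]), 'ee_pos': array([ 206.56943082, -589.84788091,  190.17555328]), 'orientation': array([-3.09713220e+00, -5.26591384e-01,  2.81840808e-05]), 'ft_force': array([-1.31976102, -0.20167875, -0.06391066]), 'moment': array([ 0.0224253 , -0.00789628,  0.01994218]), 'grasp_force': 0.0, 'width': 87.56308960227905} 18.700000000000003
```

View pics/top0.png

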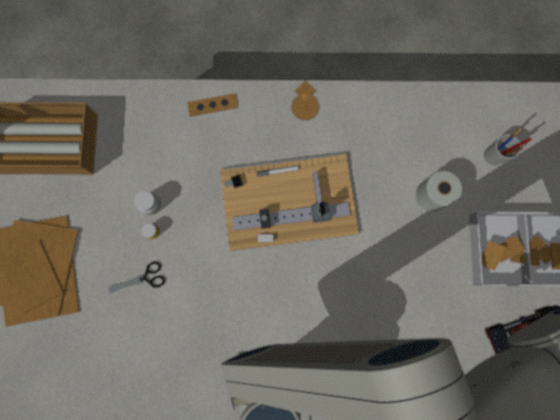

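View pics/side0.png

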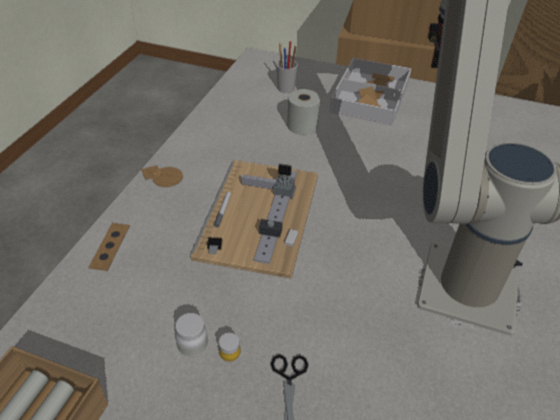

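The top view shows the carriage at about (322,211) with its fence pointing up (world +x), the end block at about (265,218) to the left (+y), and the board corners at about (220,168), (347,153), (357,234) and (229,249). The side view shows the same layout, with the black knob at (284,170). Next I'll enlarge both.

```bash
python3 - <<'E'
import cv2,numpy as np
a=cv2.imread("pics/top0.png")[145:257,212:364]; b=cv2.imread("pics/side0.png")[155:280,185:325]
cv2.imwrite("pics/top_c.png",cv2.resize(a,None,fx=5,fy=5,interpolation=cv2.INTER_CUBIC))
cv2.imwrite("pics/side_c.png",cv2.resize(b[:70],None,fx=5.5,fy=5.5,interpolation=cv2.INTER_CUBIC))
E
```

```text
(no output)
```

View pics/top_c.png

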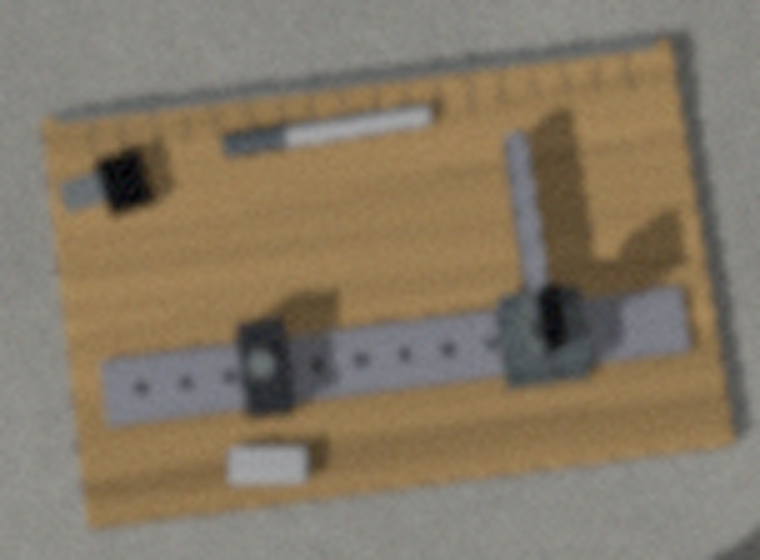

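View pics/side_c.png

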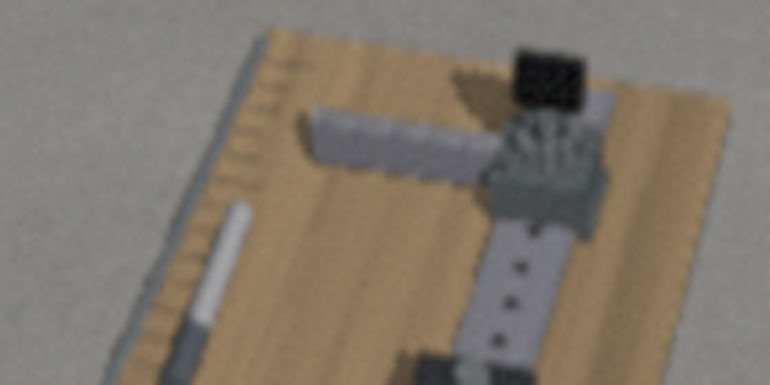

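The top crop shows the board corners at (44,120), (668,40), (735,440) and (90,525), the wing centred at (552,316), and the fence running from (516,133) to (537,290). In the side crop the wing is centred at (549,81).

```bash
cat >h.py <<'E'
from workcell import ctrl
import numpy as np, cv2
from scipy.optimize import least_squares
from scipy.spatial.transform import Rotation as R
def proj(n,P):
    ci=ctrl.camera_info(n);T=np.linalg.inv(ci["world_from_camera"]);p=T[:3,:3]@np.array(P)+T[:3,3]
    q=ci["camera_matrix"]@[p[0],-p[1],-p[2]];return q[:2]/q[2]
def onz(n,uv,z):
    return least_squares(lambda s:proj(n,[s[0],s[1],z])-uv,[400,0],x_scale=100).x
def tri(d): # {cam:uv}
    return least_squares(lambda P:np.concatenate([proj(n,P)-u for n,u in d.items()]),[400,0,50],x_scale=100)
t=lambda x,y:np.array([x/5+212-.4,y/5+145-.4]); s=lambda x,y:np.array([x/5.5+185-.4,y/5.5+155-.4])
E
python3 - <<'E'
from h import *
c=[t(44,120),t(668,40),t(735,440),t(90,525)]
W=[onz("top",u,18) for u in c]; print(np.round(W,1))
L=[(130,200),(130,-200),(-130,-200),(-130,200)]
def f(q):
    ca,sa=np.cos(q[2]),np.sin(q[2]);return np.concatenate([[q[0]+ca*a-sa*b-w[0],q[1]+sa*a+ca*b-w[1]] for (a,b),w in zip(L,W)])
r=least_squares(f,[400,0,0]);print("board",r.x,np.round(r.fun,1))
k=tri({"top":t(552,316),"side":s(549,81)});print("knob",k.x,k.fun)
# board-frame
th=r.x[2];M=np.array([[np.cos(th),-np.sin(th)],[np.sin(th),np.cos(th)]])
B=lambda p:np.round(M.T@(np.array(p)-r.x[:2]),1)
print("knob b",B(k.x[:2]),B(onz("top",t(552,316),108)))
print("fence",[B(onz("top",t(*u),56)) for u in((516,133),(537,285))])
print("block",[B(onz("top",t(*u),56)) for u in((500,297),(580,383))])
print("end",[B(onz("top",t(*u),56)) for u in((238,325),(281,318),(292,408),(248,413))])
print("side: rail",B(onz("side",s(549,81),100)),"clip/end",B(onz("top",t(125,180),34)))
E
```

```text
[[ 666.1  165. ]
 [ 720.7 -227.3]
 [ 467.2 -263.6]
 [ 412.7  130.2]]
board [ 5.66678378e+02 -4.89257419e+01  1.38427676e-01] [ 1.8  2.1  2.3 -1.8 -1.7 -1.4 -2.4  1. ]
knob [ 529.64432016 -143.95484416  100.15530212] [-0.01249166 -0.06562376  0.06119929  0.01418915]
knob b [-49.8 -89. ] [-51.2 -88.1]
fence [array([ 71.7, -89.4]), array([-23.2, -88.3])]
block [array([-27.5, -65.1]), array([ -85.5, -105. ])]
end [array([-23.7,  93.4]), array([-22.9,  67.3]), array([-77.8,  67.8]), array([-77.3,  94.2])]
side: rail [-49.6 -89.2] clip/end [ 79.2 151.4]
```

```bash
python3 -m creep '[{"translation":[35,-24,0],"angular":[0,0,0.02],"jaw":1},{"translation":[85,-59,0],"angular":[0,0,0.05],"jaw":1},{"translation":[135,-94,0],"angular":[0,0,0.08],"jaw":1},{"translation":[185,-128,0],"angular":[0,0,0.11],"jaw":1},{"translation":[235,-163,0],"angular":[0,0,0.14],"jaw":1},{"translation":[285,-198,0],"angular":[0,0,0.17],"jaw":1},{"translation":[330,-229,0],"angular":[0,0,0.199],"jaw":1},{"translation":[360,-250,0],"angular":[0,0,0.199],"jaw":1}]'
cat >>h.py <<'E'
def need(x,y,z,yaw): # remaining shift in tool axes
    o=ctrl.get_obs();Rm=R.from_rotvec(o["orientation"]);d=Rm.inv().apply(np.array([x,y,z])-o["ee_pos"])
    X=Rm.as_matrix()[:,0];cy=np.arctan2(X[1],X[0])
    print("t",round(o["t"],2),"pos",np.round(o["ee_pos"],2),"yaw",round(cy,4),"tilt",np.round(Rm.as_matrix()[:,2],4),"shift",np.round(d,2),"angz",round(-(yaw-cy),4),"F",np.round(o["ft_force"],2),"M",np.round(o["moment"],3))
E
python3 -c "
from h import *
need(529.5,-144,135,.138)"
```

```text
t: 1.7
ee_pos: [465.0, -232.9, 190.4]
orientation: [3.134, 0.218, 0.001]
ft_force: [0.3, 0.1, 0.4]
width: 87.8
grasp_force: 0.0
t 1.7 pos [ 464.95 -232.94  190.43] yaw 0.1391 tilt [ 6.e-04 -2.e-04 -1.e+00] shift [ 76.22 -79.15  55.45] angz 0.0011 F [0.28 0.11 0.37] M [-0.    -0.023 -0.018]
```

```bash
python3 -m creep '[{"translation":[20,-20,10],"angular":[0,0,0],"jaw":1},{"translation":[45,-47,25],"angular":[0,0,0],"jaw":1},{"translation":[66,-69,45],"angular":[0,0,0],"jaw":1},{"translation":[76,-79,60],"angular":[0,0,0],"jaw":1},{"translation":[76,-79,80],"angular":[0,0,0],"jaw":1},{"translation":[76,-79,98],"angular":[0,0,0],"jaw":1},{"translation":[76,-79,105],"angular":[0,0,0],"jaw":1},{"translation":[76,-79,105],"angular":[0,0,0],"jaw":1}]'
python3 -c "
from h import *
need(529.5,-144,85,.138)
im=ctrl.get_image('side');cv2.imwrite('pics/s1.png',cv2.resize(im[100:250,200:340,::-1],None,fx=4,fy=4,interpolation=cv2.INTER_CUBIC))"
```

```text
t: 2.7
ee_pos: [527.8, -146.6, 84.8]
orientation: [-3.134, -0.215, 0.001]
ft_force: [0.4, -0.5, 0.4]
width: 87.7
grasp_force: 0.0
t 2.7 pos [ 527.79 -146.57   84.83] yaw 0.1372 tilt [-8.e-04  2.e-04 -1.e+00] shift [ 2.04 -2.31 -0.17] angz -0.0008 F [ 0.39 -0.47  0.35] M [ 0.034 -0.031 -0.015]
```

View pics/s1.png

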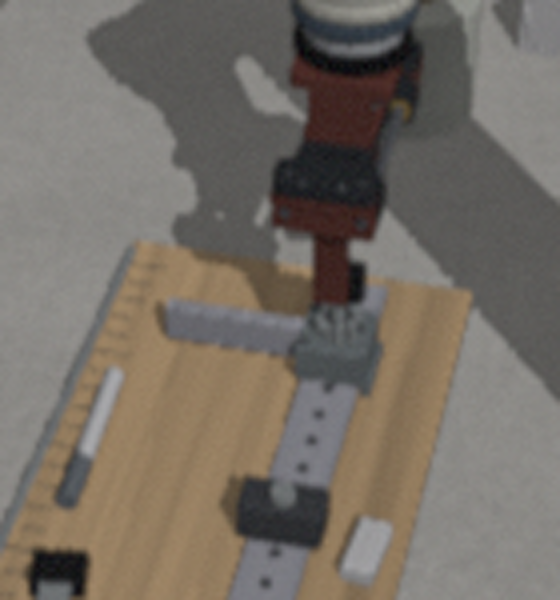

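The picture shows the fingers straddling the knob: near finger at about (331,270), black wing visible behind it at (358,280). I'll correct by about 2 mm and close.

```bash
python3 -m creep '[{"translation":[2,-2.3,0],"angular":[0,0,0],"jaw":1},{"translation":[2,-2.3,0],"angular":[0,0,0],"jaw":1},{"translation":[2,-2.3,0],"angular":[0,0,0],"jaw":0.4},{"translation":[2,-2.3,0],"angular":[0,0,0],"jaw":0},{"translation":[2,-2.3,0],"angular":[0,0,0],"jaw":0},{"translation":[2,-2.3,0],"angular":[0,0,0],"jaw":0},{"translation":[2,-2.3,0],"angular":[0,0,0],"jaw":0},{"translation":[2,-2.3,0],"angular":[0,0,0],"jaw":0}]'
python3 -c "
from h import *
need(529.5,-144,85,.138)"
```

```text
t: 3.75
ee_pos: [529.8, -143.7, 85.2]
orientation: [-3.134, -0.216, 0.0]
ft_force: [-0.0, -0.8, -0.5]
width: 31.7
grasp_force: 0.0
t 3.75 pos [ 529.81 -143.67   85.16] yaw 0.1378 tilt [-0.  0. -1.] shift [-0.36  0.28  0.16] angz -0.0002 F [-0.05 -0.81 -0.48] M [ 0.006 -0.031 -0.005]
```

```bash
python3 -m creep '[{"translation":[0,0,0],"angular":[0,0,0],"jaw":0},{"translation":[0,0,0],"angular":[0,0,0],"jaw":0},{"translation":[0,0,0],"angular":[0,0,0],"jaw":0},{"translation":[0,0,0],"angular":[0,0,0],"jaw":0},{"translation":[0,0,0],"angular":[0,0,0],"jaw":0},{"translation":[0,0,0],"angular":[0,0,0],"jaw":0},{"translation":[0,0,0],"angular":[0,0,0],"jaw":0},{"translation":[0,0,0],"angular":[0,0,0],"jaw":0}]'
python3 -c "
from h import *
need(529.5,-144,85,.138)"
```

```text
t: 4.75
ee_pos: [529.8, -143.7, 85.2]
orientation: [-3.134, -0.216, 0.0]
ft_force: [-1.1, 0.2, 0.7]
width: 0.6
grasp_force: 0.0
t 4.75 pos [ 529.8  -143.71   85.18] yaw 0.1377 tilt [-0.  0. -1.] shift [-0.33  0.24  0.18] angz -0.0003 F [-1.06  0.22  0.72] M [-0.005 -0.003 -0.059]
```

The fingers shut on nothing, so I'll look again.

```bash
python3 -c "
from h import *
im=ctrl.get_image('side');a=cv2.resize(im[130:210,240:320,::-1],None,fx=5,fy=5,interpolation=cv2.INTER_CUBIC)
im=ctrl.get_image('top');b=cv2.resize(im[165:245,282:362,::-1],None,fx=5,fy=5,interpolation=cv2.INTER_CUBIC)
cv2.imwrite('pics/s2.png',np.hstack([a,b]))
for n in('side','top'):
  print(n,proj(n,[529.8,-143.7,85.2]),proj(n,[529.5,-144,116]), [(np.round(d['rect'],1),d['score']) for d in ctrl.look_for(n,'knob')])
"
```

```text
side [284.23867982 173.59550058] [284.70312039 164.81730752] [(array([299.7,  92.2, 319.6, 136. ]), 0.35)]
top [321.39917625 208.5388351 ] [322.54686915 206.85498552] []
```

View pics/s2.png

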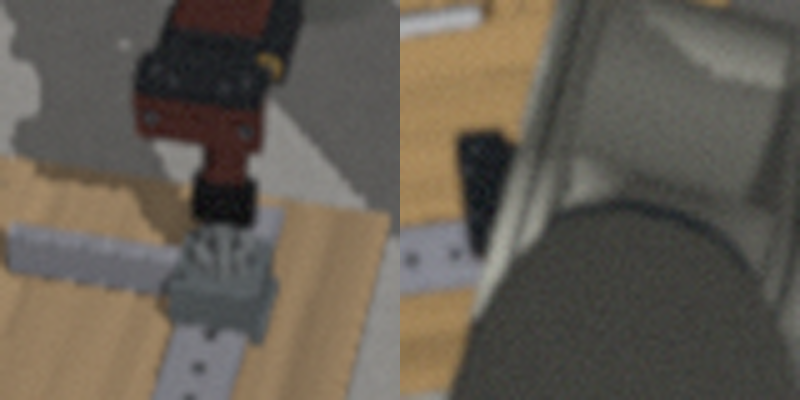

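The wing is still there, unmoved and fully visible, with the closed fingers appearing behind or above it. I'll overlay the reported TCP and tool axis on the picture to find the discrepancy.

```bash
python3 -c "
from h import *
im=ctrl.get_image('side')[:,:,::-1].copy()
print(proj('side',[0,0,0]))
x0,y0,x1,y1=225,60,345,210;f=4
a=cv2.resize(im[y0:y1,x0:x1],None,fx=f,fy=f,interpolation=cv2.INTER_CUBIC)
b=a.copy()
p=lambda P:tuple(int(v) for v in ((proj('side',P)+.5-[x0,y0])*f))
th=.138;X=np.array([np.cos(th),np.sin(th),0]);Y=np.array([-np.sin(th),np.cos(th),0]);T=ctrl.get_obs()['ee_pos'];Z=np.array([0,0,1.])
def box(c,ex,ey,z0,z1,col):
  C=[[p(c+sx*ex*X+sy*ey*Y+Z*z) for sx,sy in((1,1),(1,-1),(-1,-1),(-1,1))] for z in(z0,z1)]
  for k in C: cv2.polylines(b,[np.array(k)],True,col,1)
  for i in range(4): cv2.line(b,C[0][i],C[1][i],col,1)
K=np.array([529.5,-144,0.])
box(K,18,6,84,116,(0,255,255)); box(K,25,25,26,56,(0,255,0))
box(T,10,13.5,0,80,(255,0,255)); box(T,37.5,89,80,120,(255,255,0))
cv2.imwrite('pics/ov.png',b[:, :])
"
```

```text
[468.14791711 286.5468795 ]
```

View pics/ov.png

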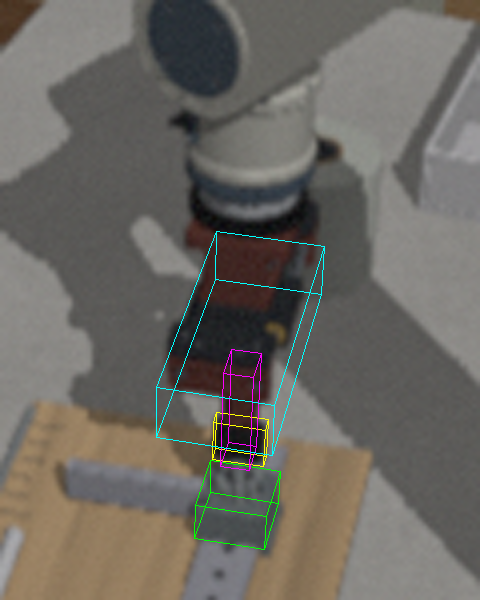

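Columns agree, but the fingers and body appear about 35–50 mm higher than reported, or else further back. I'll check this against the start pictures, which show the gripper from both cameras.

```bash
python3 -c "
from h import *
T=np.array([206.57,-589.86,190.18]);th=.337;Z=np.array([0,0,1.])
X=np.array([np.cos(th),np.sin(th),0]);Y=np.array([-np.sin(th),np.cos(th),0])
out=[]
for n,(x0,y0,x1,y1) in {'side':(400,0,500,75),'top':(470,290,560,370)}.items():
  im=cv2.imread(f'pics/{n}0.png');f=5 if n=='top' else 4
  f=4
  b=cv2.resize(im[y0:y1,x0:x1],None,fx=f,fy=f,interpolation=cv2.INTER_CUBIC);b=cv2.convertScaleAbs(b,alpha=1.6,beta=30)
  p=lambda P:tuple(int(v) for v in ((proj(n,P)+.5-[x0,y0])*f))
  for dz,col in((0,(0,255,255)),(40,(255,0,255))):
   for s in(1,-1):
    for e in(44,57.5):
     for g in (10,-10):
      cv2.line(b,p(T+s*e*Y+g*X+Z*dz),p(T+s*e*Y+g*X+Z*(dz+60)),col,1)
   
  print(n,p(T)); out.append(cv2.copyMakeBorder(b,0,320-b.shape[0],0,400-b.shape[1],cv2.BORDER_CONSTANT))
cv2.imwrite('pics/ov0.png',np.hstack(out))
"
```

```text
side (140, 339)
top (113, 143)
```

View pics/ov0.png

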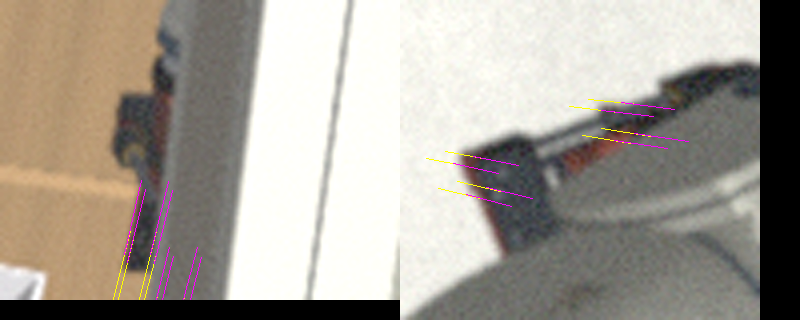

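```bash
python3 -c "
from h import *
T=np.array([206.57,-589.86,190.18]);th=.337;Y=np.array([-np.sin(th),np.cos(th),0])
for dz in(25,30,35,40,45): print(dz,*[(proj('side',T+[0,0,dz]+e*Y)+.5-[400,0])*4 for e in(44,57.5)])
T=np.array([527.79,-146.57,84.83]);th=.138;Y=np.array([-np.sin(th),np.cos(th),0])
for dz in(25,30,35,40,45): print(dz,*[(proj('side',T+[0,0,dz]+e*Y)+.5-[200,100])*4 for e in(44,57.5)],'pic1 tip seen ~(331,302)')
"
python3 -m creep '[{"translation":[-0.3,0.3,0],"angular":[0,0,0],"jaw":1},{"translation":[-0.3,0.3,0],"angular":[0,0,0],"jaw":1},{"translation":[-0.3,0.3,0],"angular":[0,0,0],"jaw":1},{"translation":[-0.3,0.3,0],"angular":[0,0,0],"jaw":1},{"translation":[-0.3,0.3,0],"angular":[0,0,0],"jaw":1},{"translation":[-0.3,0.3,0],"angular":[0,0,0],"jaw":1},{"translation":[-0.3,0.3,0],"angular":[0,0,0],"jaw":1},{"translation":[-0.3,0.3,0],"angular":[0,0,0],"jaw":1}]'
```

```text
25 [160.08937018 340.55016159] [163.84238607 350.13824657]
30 [161.61905666 334.54433977] [165.38970086 344.11584544]
35 [163.15533658 328.5126309 ] [166.94372662 338.06732412]
40 [164.69825268 322.45486725] [168.50450711 331.9925123 ]
45 [166.24784804 316.37087962] [170.07208647 325.8912382 ]
25 [330.90553965 307.12450862] [326.71775171 319.87593709] pic1 tip seen ~(331,302)
30 [331.10063627 301.36083668] [326.90414351 314.10403883] pic1 tip seen ~(331,302)
35 [331.29666206 295.56971459] [327.091429   308.30446611] pic1 tip seen ~(331,302)
40 [331.49362367 289.75094578] [327.27961462 302.47701942] pic1 tip seen ~(331,302)
45 [331.69152782 283.9043318 ] [327.46870688 296.62149732] pic1 tip seen ~(331,302)
t: 6.0
ee_pos: [529.6, -144.0, 85.2]
orientation: [-3.134, -0.216, 0.0]
ft_force: [0.3, 0.1, 0.7]
width: 77.4
grasp_force: 0.0
```

The fingertips are really about 35 mm above the reported TCP. I'll descend 30 mm with the jaw open, fingers on either side of the block, while watching the force.

```bash
python3 -m creep '[{"translation":[0,0,4],"angular":[0,0,0],"jaw":1},{"translation":[0,0,8],"angular":[0,0,0],"jaw":1},{"translation":[0,0,12],"angular":[0,0,0],"jaw":1},{"translation":[0,0,16],"angular":[0,0,0],"jaw":1},{"translation":[0,0,20],"angular":[0,0,0],"jaw":1},{"translation":[0,0,24],"angular":[0,0,0],"jaw":1},{"translation":[0,0,28],"angular":[0,0,0],"jaw":1},{"translation":[0,0,30],"angular":[0,0,0],"jaw":1}]'
python3 -m creep '[{"translation":[0,0,0],"angular":[0,0,0],"jaw":0.4},{"translation":[0,0,0],"angular":[0,0,0],"jaw":0.3},{"translation":[0,0,0],"angular":[0,0,0],"jaw":0.2},{"translation":[0,0,0],"angular":[0,0,0],"jaw":0.1},{"translation":[0,0,0],"angular":[0,0,0],"jaw":0},{"translation":[0,0,0],"angular":[0,0,0],"jaw":0},{"translation":[0,0,0],"angular":[0,0,0],"jaw":0},{"translation":[0,0,0],"angular":[0,0,0],"jaw":0}]'
python3 -c "
from h import *
need(529.5,-144,55,.138)"
```

```text
t: 7.0
ee_pos: [529.4, -144.0, 54.9]
orientation: [-3.134, -0.216, 0.001]
ft_force: [-0.4, -0.5, 0.7]
width: 88.0
grasp_force: 0.0
t: 8.0
ee_pos: [529.4, -143.7, 55.2]
orientation: [-3.134, -0.216, 0.0]
ft_force: [-0.7, 10.7, 4.0]
width: 11.7
grasp_force: 30.1
t 8.0 pos [ 529.43 -143.72   55.17] yaw 0.1374 tilt [-3.e-04  6.e-04 -1.e+00] shift [0.03 0.29 0.17] angz -0.0006 F [-0.7  10.72  4.05] M [ 2.289  0.187 -0.031]
```

```bash
python3 -m creep '[{"translation":[0,-0.15,0],"angular":[0,0,0],"jaw":0},{"translation":[0,-0.3,0],"angular":[0,0,0],"jaw":0},{"translation":[0,-0.3,-1],"angular":[0,0,0],"jaw":0},{"translation":[0,-0.3,-2],"angular":[0,0,0],"jaw":0},{"translation":[0,-0.3,-3],"angular":[0,0,0],"jaw":0},{"translation":[0,-0.3,-4],"angular":[0,0,0],"jaw":0},{"translation":[0,-0.3,-4],"angular":[0,0,0],"jaw":0},{"translation":[0,-0.3,-4],"angular":[0,0,0],"jaw":0}]'
python3 -c "
from h import *
need(529.5,-144,55,.138)"
```

```text
t: 9.0
ee_pos: [529.3, -143.5, 58.9]
orientation: [-3.134, -0.216, 0.001]
ft_force: [2.5, 3.7, -8.0]
width: 11.8
grasp_force: 30.0
t 9.0 pos [ 529.34 -143.49   58.91] yaw 0.1376 tilt [-4.e-04  4.e-04 -1.e+00] shift [0.09 0.53 3.91] angz -0.0004 F [ 2.55  3.71 -7.99] M [ 0.872 -0.571 -0.023]
```

```bash
python3 -m creep '[{"translation":[0,-0.1,-1],"angular":[0,0,0],"jaw":0},{"translation":[0,-0.1,-2],"angular":[0,0,0],"jaw":0},{"translation":[0,-0.1,-3],"angular":[0,0,0],"jaw":0},{"translation":[0,-0.1,-4],"angular":[0,0,0],"jaw":0},{"translation":[0,-0.1,-5],"angular":[0,0,0],"jaw":0},{"translation":[0,-0.1,-6],"angular":[0,0,0],"jaw":0},{"translation":[0,-0.1,-7],"angular":[0,0,0],"jaw":0},{"translation":[0,-0.1,-7.5],"angular":[0,0,0],"jaw":0}]'
python3 -c "
from h import *
need(529.5,-144,55,.138)"
```

```text
t: 10.0
ee_pos: [529.3, -143.5, 66.4]
orientation: [-3.134, -0.216, 0.001]
ft_force: [3.3, 4.7, -10.3]
width: 11.8
grasp_force: 30.0
t 10.0 pos [ 529.32 -143.47   66.45] yaw 0.1377 tilt [-4.e-04  3.e-04 -1.e+00] shift [ 0.11  0.56 11.45] angz -0.0003 F [  3.29   4.72 -10.31] M [ 0.847 -0.667 -0.034]
```

```bash
python3 -m creep '[{"translation":[0,0,-0.3],"angular":[0,0,0],"jaw":0},{"translation":[0,0,-0.6],"angular":[0,0,0],"jaw":0},{"translation":[0,0,-0.8],"angular":[0,0,0],"jaw":0},{"translation":[0,0,-1],"angular":[0,0,0],"jaw":0},{"translation":[0,0,-1],"angular":[0,0,0],"jaw":0},{"translation":[0,0,-1],"angular":[0,0,0],"jaw":0},{"translation":[0,0,-1],"angular":[0,0,0],"jaw":0},{"translation":[0,0,-1],"angular":[0,0,0],"jaw":0}]'
python3 -c "
from h import *
need(529.5,-144,55,.138)"
```

```text
t: 11.0
ee_pos: [529.3, -143.5, 67.4]
orientation: [-3.134, -0.216, 0.001]
ft_force: [4.1, 4.2, -10.0]
width: 11.9
grasp_force: 30.0
t 11.0 pos [ 529.33 -143.46   67.39] yaw 0.1377 tilt [-4.e-04  3.e-04 -1.e+00] shift [ 0.1   0.56 12.39] angz -0.0003 F [  4.11   4.18 -10.  ] M [ 0.764 -0.649 -0.007]
```

```bash
python3 -m creep '[{"translation":[0,0,-0.1],"angular":[0,0,0],"jaw":0},{"translation":[0,0,-0.2],"angular":[0,0,0],"jaw":0},{"translation":[0,0,-0.3],"angular":[0,0,0],"jaw":0},{"translation":[0,0,-0.4],"angular":[0,0,0],"jaw":0},{"translation":[0,0,-0.5],"angular":[0,0,0],"jaw":0},{"translation":[0,0,-0.6],"angular":[0,0,0],"jaw":0},{"translation":[0,0,-0.6],"angular":[0,0,0],"jaw":0},{"translation":[0,0,-0.6],"angular":[0,0,0],"jaw":0}]'
```

```text
t: 12.0
ee_pos: [529.3, -143.5, 68.0]
orientation: [-3.134, -0.216, 0.001]
ft_force: [3.1, 3.3, -12.1]
width: 11.8
grasp_force: 30.0
```

```bash
python3 -m creep '[{"translation":[0,0,-0.1],"angular":[0,0,0],"jaw":0},{"translation":[0,0,-0.2],"angular":[0,0,0],"jaw":0},{"translation":[0,0,-0.3],"angular":[0,0,0],"jaw":0},{"translation":[0,0,-0.4],"angular":[0,0,0],"jaw":0},{"translation":[0,0,-0.5],"angular":[0,0,0],"jaw":0},{"translation":[0,0,-0.6],"angular":[0,0,0],"jaw":0},{"translation":[0,0,-0.6],"angular":[0,0,0],"jaw":0},{"translation":[0,0,-0.6],"angular":[0,0,0],"jaw":0}]';python3 -c "
from h import *
need(529.5,-144,55,.138)"
```

```text
t: 13.0
ee_pos: [529.3, -143.4, 68.5]
orientation: [-3.134, -0.216, 0.001]
ft_force: [2.8, 3.9, -11.1]
width: 11.9
grasp_force: 30.0
t 13.0 pos [ 529.3  -143.45   68.55] yaw 0.1377 tilt [-4.e-04  3.e-04 -1.e+00] shift [ 0.13  0.58 13.55] angz -0.0003 F [  2.81   3.88 -11.06] M [ 0.757 -0.667  0.008]
```

```bash
python3 -m creep '[{"translation":[0,0,-0.1],"angular":[0,0,0],"jaw":0},{"translation":[0,0,-0.2],"angular":[0,0,0],"jaw":0},{"translation":[0,0,-0.3],"angular":[0,0,0],"jaw":0},{"translation":[0,0,-0.4],"angular":[0,0,0],"jaw":0},{"translation":[0,0,-0.5],"angular":[0,0,0],"jaw":0},{"translation":[0,0,-0.6],"angular":[0,0,0],"jaw":0},{"translation":[0,0,-0.6],"angular":[0,0,0],"jaw":0},{"translation":[0,0,-0.6],"angular":[0,0,0],"jaw":0}]'
```

```text
t: 14.0
ee_pos: [529.3, -143.5, 69.1]
orientation: [-3.134, -0.216, 0.001]
ft_force: [3.2, 3.2, -11.6]
width: 11.5
grasp_force: 30.0
```

```bash
python3 -m creep '[{"translation":[0,0,-0.1],"angular":[0,0,0],"jaw":0},{"translation":[0,0,-0.2],"angular":[0,0,0],"jaw":0},{"translation":[0,0,-0.3],"angular":[0,0,0],"jaw":0},{"translation":[0,0,-0.4],"angular":[0,0,0],"jaw":0},{"translation":[0,0,-0.5],"angular":[0,0,0],"jaw":0},{"translation":[0,0,-0.5],"angular":[0,0,0],"jaw":0},{"translation":[0,0,-0.5],"angular":[0,0,0],"jaw":0},{"translation":[0,0,-0.5],"angular":[0,0,0],"jaw":0}]'
```

```text
t: 15.0
ee_pos: [529.3, -143.5, 69.6]
orientation: [-3.134, -0.216, 0.001]
ft_force: [3.3, 4.2, -11.3]
width: 11.8
grasp_force: 30.0
```

```bash
python3 -m creep '[{"translation":[0,0,-0.1],"angular":[0,0,0],"jaw":0},{"translation":[0,0,-0.2],"angular":[0,0,0],"jaw":0},{"translation":[0,0,-0.3],"angular":[0,0,0],"jaw":0},{"translation":[0,0,-0.4],"angular":[0,0,0],"jaw":0},{"translation":[0,0,-0.5],"angular":[0,0,0],"jaw":0},{"translation":[0,0,-0.6],"angular":[0,0,0],"jaw":0},{"translation":[0,0,-0.7],"angular":[0,0,0],"jaw":0},{"translation":[0,0,-0.7],"angular":[0,0,0],"jaw":0}]'
```

```text
t: 16.0
ee_pos: [529.3, -143.4, 70.3]
orientation: [-3.134, -0.216, 0.001]
ft_force: [3.3, 4.4, -10.6]
width: 12.0
grasp_force: 30.0
```

```bash
python3 -m creep '[{"translation":[0,0,-0.1],"angular":[0,0,0],"jaw":0},{"translation":[0,0,-0.2],"angular":[0,0,0],"jaw":0},{"translation":[0,0,-0.3],"angular":[0,0,0],"jaw":0},{"translation":[0,0,-0.4],"angular":[0,0,0],"jaw":0},{"translation":[0,0,-0.5],"angular":[0,0,0],"jaw":0},{"translation":[0,0,-0.6],"angular":[0,0,0],"jaw":0},{"translation":[0,0,-0.7],"angular":[0,0,0],"jaw":0},{"translation":[0,0,-0.7],"angular":[0,0,0],"jaw":0}]'
```

```text
t: 17.0
ee_pos: [529.2, -143.4, 70.4]
orientation: [-3.134, -0.216, 0.001]
ft_force: [6.3, 3.6, -18.5]
width: 11.6
grasp_force: 30.0
```

The force rose abruptly at z≈70.4, a lift of about 15.4 mm, so the shoulder is found. That puts the notch at z≈65.4 and the rim at z≈67.9. I'll back off slightly and twist.

```bash
python3 -m creep '[{"translation":[0,0,0.6],"angular":[0,0,0],"jaw":0},{"translation":[0,0,1.1],"angular":[0,0,0],"jaw":0},{"translation":[0,0,1.1],"angular":[0,0,-0.08],"jaw":0},{"translation":[0,0,1.1],"angular":[0,0,-0.18],"jaw":0},{"translation":[0,0,1.1],"angular":[0,0,-0.28],"jaw":0},{"translation":[0,0,1.1],"angular":[0,0,-0.38],"jaw":0},{"translation":[0,0,1.1],"angular":[0,0,-0.46],"jaw":0},{"translation":[0,0,1.1],"angular":[0,0,-0.5],"jaw":0}]';python3 -c "
from h import *
need(529.3,-143.5,69.8,.138+1.22)"
```

```text
t: 18.0
ee_pos: [529.4, -143.6, 70.0]
orientation: [-2.982, -0.987, 0.0]
ft_force: [3.6, 4.9, -11.2]
width: 11.9
grasp_force: 30.0
t 18.0 pos [ 529.38 -143.58   69.96] yaw 0.6395 tilt [-2.e-04  1.e-04 -1.e+00] shift [-0.02 -0.11  0.16] angz -0.7185 F [  3.63   4.92 -11.15] M [ 0.645 -0.764  0.048]
```

```bash
python3 -m creep '[{"translation":[0,0,0],"angular":[0,0,-0.1],"jaw":0},{"translation":[0,0,0],"angular":[0,0,-0.22],"jaw":0},{"translation":[0,0,0],"angular":[0,0,-0.34],"jaw":0},{"translation":[0,0,0],"angular":[0,0,-0.46],"jaw":0},{"translation":[0,0,0],"angular":[0,0,-0.58],"jaw":0},{"translation":[0,0,0],"angular":[0,0,-0.68],"jaw":0},{"translation":[0,0,0],"angular":[0,0,-0.76],"jaw":0},{"translation":[0,0,0],"angular":[0,0,-0.78],"jaw":0}]';python3 -c "
from h import *
need(529.3,-143.5,65.4,.138+1.22)"
```

```text
t: 19.0
ee_pos: [529.7, -143.7, 70.1]
orientation: [2.383, 2.046, 0.0]
ft_force: [3.9, 2.5, -11.2]
width: 11.9
grasp_force: 30.0
t 19.0 pos [ 529.68 -143.74   70.07] yaw 1.419 tilt [ 4.e-04 -1.e-04 -1.e+00] shift [ 0.17 -0.42  4.67] angz 0.061 F [  3.85   2.51 -11.24] M [ 0.56  -0.936 -0.042]
```

```bash
python3 -m creep '[{"translation":[0,0,0],"angular":[0,0,0.03],"jaw":0},{"translation":[0,0,0],"angular":[0,0,0.06],"jaw":0},{"translation":[0,0,0.8],"angular":[0,0,0.06],"jaw":0},{"translation":[0,0,1.6],"angular":[0,0,0.06],"jaw":0},{"translation":[0,0,2.4],"angular":[0,0,0.06],"jaw":0},{"translation":[0,0,3.2],"angular":[0,0,0.06],"jaw":0},{"translation":[0,0,3.8],"angular":[0,0,0.06],"jaw":0},{"translation":[0,0,4],"angular":[0,0,0.06],"jaw":0}]';python3 -c "
from h import *
need(529.3,-143.5,65.4,.138+1.22)"
```

```text
t: 20.0
ee_pos: [529.7, -143.7, 66.3]
orientation: [2.445, 1.973, 0.0]
ft_force: [2.5, 3.1, -10.9]
width: 11.7
grasp_force: 30.0
t 20.0 pos [ 529.66 -143.7    66.29] yaw 1.3579 tilt [ 3.e-04 -1.e-04 -1.e+00] shift [ 0.12 -0.39  0.89] angz -0.0001 F [  2.53   3.11 -10.92] M [ 0.531 -0.928 -0.022]
```

```bash
python3 -m creep '[{"translation":[0,0,0.3],"angular":[0,0,0],"jaw":0},{"translation":[0,0,0.6],"angular":[0,0,0],"jaw":0},{"translation":[0,0,0.9],"angular":[0,0,0],"jaw":0},{"translation":[0,0,1.2],"angular":[0,0,0],"jaw":0},{"translation":[0,0,1.3],"angular":[0,0,0],"jaw":0},{"translation":[0,0,1.3],"angular":[0,0,0],"jaw":0},{"translation":[0,0,1.3],"angular":[0,0,0],"jaw":0},{"translation":[0,0,1.3],"angular":[0,0,0],"jaw":0}]';python3 -c "
from h import *
need(529.3,-143.5,65.4,.138+1.22)"
```

```text
t: 21.0
ee_pos: [529.7, -143.7, 65.2]
orientation: [2.445, 1.972, 0.0]
ft_force: [3.4, 4.0, -3.8]
width: 11.8
grasp_force: 30.0
t 21.0 pos [ 529.71 -143.7    65.23] yaw 1.3578 tilt [ 4.e-04 -1.e-04 -1.e+00] shift [ 0.11 -0.44 -0.17] angz -0.0002 F [ 3.42  3.99 -3.82] M [ 0.581 -0.657  0.012]
```

```bash
python3 -m creep '[{"translation":[0,0,0.3],"angular":[0,0,0],"jaw":0},{"translation":[0,0,0.3],"angular":[0,0,0],"jaw":0.3},{"translation":[0,0,0.3],"angular":[0,0,0],"jaw":0.5},{"translation":[0,0,0.3],"angular":[0,0,0],"jaw":0.6},{"translation":[0,0,0.3],"angular":[0,0,0],"jaw":0.7},{"translation":[0,0,0.3],"angular":[0,0,0],"jaw":0.7},{"translation":[0,0,-4],"angular":[0,0,0],"jaw":0.7},{"translation":[0,0,-14],"angular":[0,0,0],"jaw":0.7}]';python3 -c "
from h import *
o=ctrl.get_obs()
need(529.5+95*np.cos(.138),-144+95*np.sin(.138),o['ee_pos'][2],.138)"
```

```text
t: 22.0
ee_pos: [529.2, -143.6, 79.2]
orientation: [-2.444, -1.972, 0.001]
ft_force: [0.3, 0.0, 0.4]
width: 61.2
grasp_force: 0.0
t 22.0 pos [ 529.18 -143.57   79.16] yaw 1.3578 tilt [-9.e-04  2.e-04 -1.e+00] shift [ 3.231e+01  8.961e+01 -8.000e-02] angz 1.2198 F [0.31 0.04 0.39] M [-0.102 -0.051 -0.027]
```

Released cleanly. Now I'll rise, turn back and go over the fence.

```bash
python3 -m creep '[{"translation":[0,0,-25],"angular":[0,0,0],"jaw":0.7},{"translation":[0,0,-48],"angular":[0,0,0.1],"jaw":0.7},{"translation":[5,14,-50],"angular":[0,0,0.27],"jaw":0.7},{"translation":[11,30,-50],"angular":[0,0,0.44],"jaw":0.7},{"translation":[17,47,-50],"angular":[0,0,0.61],"jaw":0.7},{"translation":[23,64,-50],"angular":[0,0,0.78],"jaw":0.7},{"translation":[29,80,-50],"angular":[0,0,0.95],"jaw":0.7},{"translation":[32.3,89.6,-50],"angular":[0,0,1.12],"jaw":0.7}]';python3 -m creep '[{"translation":[0,0,0],"angular":[0,0,0.1],"jaw":0.7},{"translation":[0,0,15],"angular":[0,0,0.1],"jaw":0.7},{"translation":[0,0,35],"angular":[0,0,0.1],"jaw":0.7},{"translation":[0,0,55],"angular":[0,0,0.1],"jaw":0.7},{"translation":[0,0,70],"angular":[0,0,0.1],"jaw":0.7},{"translation":[0,0,70],"angular":[0,0,0.1],"jaw":0.7},{"translation":[0,0,70],"angular":[0,0,0.1],"jaw":0.7},{"translation":[0,0,70],"angular":[0,0,0.1],"jaw":0.7}]';python3 -c "
from h import *
need(529.3+95*np.cos(.138),-143.7+95*np.sin(.138),3,.138)
im=ctrl.get_image('side')[:,:,::-1]
cv2.imwrite('pics/s3.png',cv2.resize(im[100:250,200:340],None,fx=4,fy=4,interpolation=cv2.INTER_CUBIC))"
```

```text
t: 23.0
ee_pos: [624.9, -130.9, 129.8]
orientation: [3.12, 0.364, 0.001]
ft_force: [-0.7, 0.4, -0.3]
width: 61.6
grasp_force: 0.0
t: 24.0
ee_pos: [624.6, -131.1, 59.8]
orientation: [3.134, 0.216, 0.002]
ft_force: [0.1, -0.0, -0.3]
width: 61.3
grasp_force: 0.0
t 24.0 pos [ 624.57 -131.13   59.77] yaw 0.1379 tilt [ 1.4e-03 -3.0e-04 -1.0e+00] shift [-1.17 -0.69 56.77] angz -0.0001 F [ 0.14 -0.02 -0.29] M [-0.015  0.031  0.025]
```

View pics/s3.png

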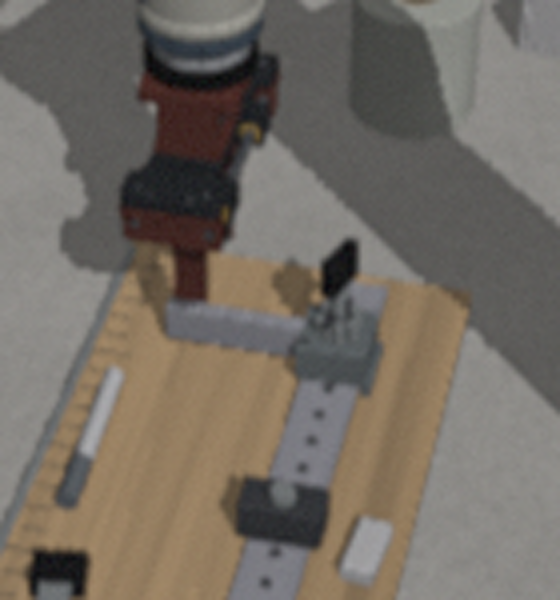

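The picture shows the knob turned and raised at (340,268) and the fingers above the fence at (190,300). Now I'll lower onto the fence and check the marker's clearance.

```bash
python3 -m creep '[{"translation":[-1.2,-0.7,8],"angular":[0,0,0],"jaw":0.7},{"translation":[-1.2,-0.7,18],"angular":[0,0,0],"jaw":0.7},{"translation":[-1.2,-0.7,28],"angular":[0,0,0],"jaw":0.7},{"translation":[-1.2,-0.7,38],"angular":[0,0,0],"jaw":0.7},{"translation":[-1.2,-0.7,47],"angular":[0,0,0],"jaw":0.7},{"translation":[-1.2,-0.7,53],"angular":[0,0,0],"jaw":0.7},{"translation":[-1.2,-0.7,56],"angular":[0,0,0],"jaw":0.7},{"translation":[-1.2,-0.7,56],"angular":[0,0,0],"jaw":0.7}]'
python3 -c "
from h import *
need(529.3+95*np.cos(.138),-143.7+95*np.sin(.138),3,.138)
th=.138;M=np.array([[np.cos(th),-np.sin(th)],[np.sin(th),np.cos(th)]])
for u in((225,155),(432,122),(228,135)): print(M.T@(onz('top',t(*u),26)-np.array([566.7,-48.9])))"
```

```text
t: 25.05
ee_pos: [622.6, -130.5, 2.9]
orientation: [-3.134, -0.216, 0.0]
ft_force: [0.9, 0.2, 0.0]
width: 61.9
grasp_force: 0.0
t 25.05 pos [ 622.63 -130.49    2.88] yaw 0.1378 tilt [-1.e-04  0.e+00 -1.e+00] shift [ 0.74  0.25 -0.12] angz -0.0002 F [0.89 0.25 0.01] M [ 0.05  -0.003 -0.003]
[88.68418507 88.42018455]
[ 92.77010212 -42.11515757]
[101.12575464  84.98232195]
```

```bash
python3 -m creep '[{"translation":[0,0,0],"angular":[0,0,0],"jaw":0.4},{"translation":[0,0,0],"angular":[0,0,0],"jaw":0.2},{"translation":[0,0,0],"angular":[0,0,0],"jaw":0.1},{"translation":[0,0,0],"angular":[0,0,0],"jaw":0},{"translation":[0,0,0],"angular":[0,0,0],"jaw":0},{"translation":[0,0,0],"angular":[0,0,0],"jaw":0},{"translation":[0,0,0],"angular":[0,0,0],"jaw":0},{"translation":[0,0,0],"angular":[0,0,0],"jaw":0}]'
python3 -c "
from h import *
need(529.3+95*np.cos(.138),-143.7+95*np.sin(.138),3,.138)"
```

```text
t: 26.05
ee_pos: [622.6, -130.5, 3.0]
orientation: [3.134, 0.216, 0.0]
ft_force: [-1.1, 0.4, 0.8]
width: 11.7
grasp_force: 30.0
t 26.05 pos [ 622.65 -130.48    3.01] yaw 0.1377 tilt [ 1.e-04  0.e+00 -1.e+00] shift [0.72 0.25 0.01] angz -0.0003 F [-1.09  0.39  0.83] M [-0.011  0.046 -0.016]
```

Gripped at 11.7 mm. Now sliding along tool −y (board +y).

```bash
python3 -m creep '[{"translation":[0,-1,0],"angular":[0,0,0],"jaw":0},{"translation":[0,-4,0],"angular":[0,0,0],"jaw":0},{"translation":[0,-9,0],"angular":[0,0,0],"jaw":0},{"translation":[0,-15,0],"angular":[0,0,0],"jaw":0},{"translation":[0,-22,0],"angular":[0,0,0],"jaw":0},{"translation":[0,-29,0],"angular":[0,0,0],"jaw":0},{"translation":[0,-35,0],"angular":[0,0,0],"jaw":0},{"translation":[0,-40,0],"angular":[0,0,0],"jaw":0}]'
```

```text
t: 27.05
ee_pos: [617.1, -90.3, 3.0]
orientation: [-3.134, -0.217, -0.0]
ft_force: [1.6, -3.0, -0.8]
width: 12.0
grasp_force: 30.0
```

```bash
python3 -m creep '[{"translation":[0,-5,0],"angular":[0,0,0],"jaw":0},{"translation":[0,-14,0],"angular":[0,0,0],"jaw":0},{"translation":[0,-25,0],"angular":[0,0,0],"jaw":0},{"translation":[0,-37,0],"angular":[0,0,0],"jaw":0},{"translation":[0,-49,0],"angular":[0,0,0],"jaw":0},{"translation":[0,-60,0],"angular":[0,0,0],"jaw":0},{"translation":[0,-69,0],"angular":[0,0,0],"jaw":0},{"translation":[0,-74,0],"angular":[0,0,0],"jaw":0}]'
python3 -c "
from h import *
need(529.3+95*np.cos(.138),-143.7+95*np.sin(.138),3,.138)
im=ctrl.get_image('side')[:,:,::-1]
cv2.imwrite('pics/s4.png',cv2.resize(im[150:270,190:310],None,fx=5,fy=5,interpolation=cv2.INTER_CUBIC))"
```

```text
t: 28.05
ee_pos: [607.1, -16.8, 3.0]
orientation: [-3.134, -0.217, -0.0]
ft_force: [2.4, -1.6, -0.6]
width: 11.9
grasp_force: 30.0
t 28.05 pos [607.05 -16.84   3.03] yaw 0.1382 tilt [ 3.e-04  1.e-04 -1.e+00] shift [5.1000e-01 1.1496e+02 3.0000e-02] angz 0.0002 F [ 2.38 -1.61 -0.61] M [-0.4   -0.385 -0.072]
```

View pics/s4.png

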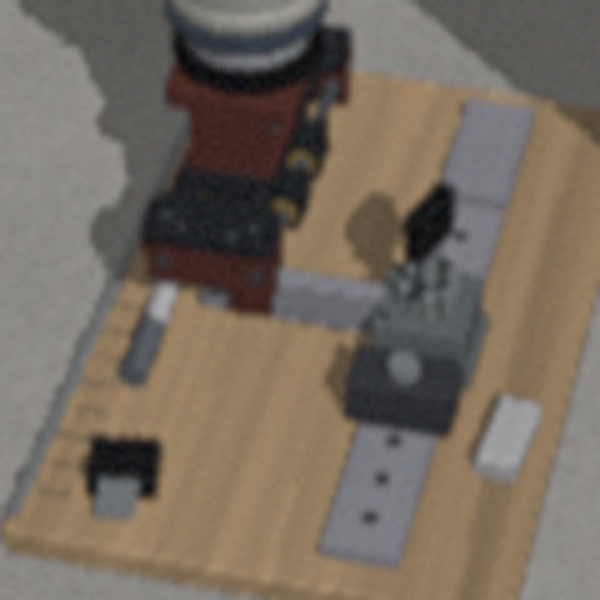

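The carriage is close to the end block at (405,385), with the knob parked at (430,220). I'll approach slowly from here.

```bash
python3 -m creep '[{"translation":[0,-2,0],"angular":[0,0,0],"jaw":0},{"translation":[0,-4,0],"angular":[0,0,0],"jaw":0},{"translation":[0,-6,0],"angular":[0,0,0],"jaw":0},{"translation":[0,-8,0],"angular":[0,0,0],"jaw":0},{"translation":[0,-9,0],"angular":[0,0,0],"jaw":0},{"translation":[0,-10,0],"angular":[0,0,0],"jaw":0},{"translation":[0,-11,0],"angular":[0,0,0],"jaw":0},{"translation":[0,-11,0],"angular":[0,0,0],"jaw":0}]'
```

```text
t: 29.1
ee_pos: [605.6, -6.5, 3.0]
orientation: [-3.134, -0.216, -0.001]
ft_force: [4.1, -1.3, -1.4]
width: 11.8
grasp_force: 30.0
```

```bash
python3 -m creep '[{"translation":[0,-0.2,0],"angular":[0,0,0],"jaw":0},{"translation":[0,-0.4,0],"angular":[0,0,0],"jaw":0},{"translation":[0,-0.6,0],"angular":[0,0,0],"jaw":0},{"translation":[0,-0.8,0],"angular":[0,0,0],"jaw":0},{"translation":[0,-0.8,0],"angular":[0,0,0],"jaw":0},{"translation":[0,-0.8,0],"angular":[0,0,0],"jaw":0},{"translation":[0,-0.8,0],"angular":[0,0,0],"jaw":0},{"translation":[0,-0.8,0],"angular":[0,0,0],"jaw":0}]'
```

```text
t: 30.1
ee_pos: [605.6, -5.9, 3.0]
orientation: [3.134, 0.216, 0.001]
ft_force: [4.4, -1.8, -2.1]
width: 11.9
grasp_force: 30.0
```

```bash
python3 -m creep '[{"translation":[0,-0.1,0],"angular":[0,0,0],"jaw":0},{"translation":[0,-0.2,0],"angular":[0,0,0],"jaw":0},{"translation":[0,-0.3,0],"angular":[0,0,0],"jaw":0},{"translation":[0,-0.4,0],"angular":[0,0,0],"jaw":0},{"translation":[0,-0.5,0],"angular":[0,0,0],"jaw":0},{"translation":[0,-0.6,0],"angular":[0,0,0],"jaw":0},{"translation":[0,-0.7,0],"angular":[0,0,0],"jaw":0},{"translation":[0,-0.8,0],"angular":[0,0,0],"jaw":0}]'
```

```text
t: 31.1
ee_pos: [605.5, -5.1, 3.0]
orientation: [3.134, 0.216, 0.001]
ft_force: [5.1, -1.3, -2.3]
width: 11.9
grasp_force: 30.0
```

```bash
python3 -m creep '[{"translation":[0,-0.1,0],"angular":[0,0,0],"jaw":0},{"translation":[0,-0.2,0],"angular":[0,0,0],"jaw":0},{"translation":[0,-0.3,0],"angular":[0,0,0],"jaw":0},{"translation":[0,-0.4,0],"angular":[0,0,0],"jaw":0},{"translation":[0,-0.5,0],"angular":[0,0,0],"jaw":0},{"translation":[0,-0.6,0],"angular":[0,0,0],"jaw":0},{"translation":[0,-0.7,0],"angular":[0,0,0],"jaw":0},{"translation":[0,-0.7,0],"angular":[0,0,0],"jaw":0}]'
```

```text
t: 32.1
ee_pos: [605.4, -4.4, 3.0]
orientation: [3.134, 0.216, 0.001]
ft_force: [5.1, -1.9, -0.4]
width: 11.6
grasp_force: 30.0
```

```bash
python3 -m creep '[{"translation":[0,-0.1,0],"angular":[0,0,0],"jaw":0},{"translation":[0,-0.2,0],"angular":[0,0,0],"jaw":0},{"translation":[0,-0.3,0],"angular":[0,0,0],"jaw":0},{"translation":[0,-0.4,0],"angular":[0,0,0],"jaw":0},{"translation":[0,-0.5,0],"angular":[0,0,0],"jaw":0},{"translation":[0,-0.6,0],"angular":[0,0,0],"jaw":0},{"translation":[0,-0.7,0],"angular":[0,0,0],"jaw":0},{"translation":[0,-0.7,0],"angular":[0,0,0],"jaw":0}]'
```

```text
t: 33.1
ee_pos: [605.2, -3.7, 3.0]
orientation: [3.134, 0.216, 0.0]
ft_force: [5.1, -1.6, -1.2]
width: 12.0
grasp_force: 30.0
```

```bash
python3 -m creep '[{"translation":[0,-0.1,0],"angular":[0,0,0],"jaw":0},{"translation":[0,-0.2,0],"angular":[0,0,0],"jaw":0},{"translation":[0,-0.3,0],"angular":[0,0,0],"jaw":0},{"translation":[0,-0.4,0],"angular":[0,0,0],"jaw":0},{"translation":[0,-0.5,0],"angular":[0,0,0],"jaw":0},{"translation":[0,-0.6,0],"angular":[0,0,0],"jaw":0},{"translation":[0,-0.6,0],"angular":[0,0,0],"jaw":0},{"translation":[0,-0.6,0],"angular":[0,0,0],"jaw":0}]'
```

```text
t: 34.1
ee_pos: [605.2, -3.1, 3.1]
orientation: [3.134, 0.216, 0.001]
ft_force: [5.5, -1.0, -1.9]
width: 11.6
grasp_force: 30.0
```

```bash
python3 -m creep '[{"translation":[0,-0.1,0],"angular":[0,0,0],"jaw":0},{"translation":[0,-0.2,0],"angular":[0,0,0],"jaw":0},{"translation":[0,-0.3,0],"angular":[0,0,0],"jaw":0},{"translation":[0,-0.4,0],"angular":[0,0,0],"jaw":0},{"translation":[0,-0.5,0],"angular":[0,0,0],"jaw":0},{"translation":[0,-0.6,0],"angular":[0,0,0],"jaw":0},{"translation":[0,-0.7,0],"angular":[0,0,0],"jaw":0},{"translation":[0,-0.7,0],"angular":[0,0,0],"jaw":0}]'
```

```text
t: 35.1
ee_pos: [605.1, -2.5, 3.1]
orientation: [3.134, 0.216, 0.001]
ft_force: [4.1, -1.7, -1.7]
width: 11.7
grasp_force: 30.0
```

```bash
python3 -m creep '[{"translation":[0,-0.1,0],"angular":[0,0,0],"jaw":0},{"translation":[0,-0.2,0],"angular":[0,0,0],"jaw":0},{"translation":[0,-0.3,0],"angular":[0,0,0],"jaw":0},{"translation":[0,-0.4,0],"angular":[0,0,0],"jaw":0},{"translation":[0,-0.5,0],"angular":[0,0,0],"jaw":0},{"translation":[0,-0.5,0],"angular":[0,0,0],"jaw":0},{"translation":[0,-0.5,0],"angular":[0,0,0],"jaw":0},{"translation":[0,-0.5,0],"angular":[0,0,0],"jaw":0}]'
```

```text
t: 36.1
ee_pos: [605.0, -1.9, 3.0]
orientation: [3.134, 0.216, 0.001]
ft_force: [5.1, -1.7, -1.2]
width: 11.9
grasp_force: 30.0
```

```bash
python3 -m creep '[{"translation":[0,-0.1,0],"angular":[0,0,0],"jaw":0},{"translation":[0,-0.2,0],"angular":[0,0,0],"jaw":0},{"translation":[0,-0.3,0],"angular":[0,0,0],"jaw":0},{"translation":[0,-0.4,0],"angular":[0,0,0],"jaw":0},{"translation":[0,-0.5,0],"angular":[0,0,0],"jaw":0},{"translation":[0,-0.6,0],"angular":[0,0,0],"jaw":0},{"translation":[0,-0.7,0],"angular":[0,0,0],"jaw":0},{"translation":[0,-0.7,0],"angular":[0,0,0],"jaw":0}]'
```

```text
t: 37.1
ee_pos: [605.0, -1.9, 3.0]
orientation: [3.133, 0.216, 0.001]
ft_force: [5.2, -5.2, -2.0]
width: 11.8
grasp_force: 30.0
```

```bash
python3 -m creep '[{"translation":[0,-0.1,0],"angular":[0,0,0],"jaw":0},{"translation":[0,-0.2,0],"angular":[0,0,0],"jaw":0},{"translation":[0,-0.3,0],"angular":[0,0,0],"jaw":0},{"translation":[0,-0.4,0],"angular":[0,0,0],"jaw":0},{"translation":[0,-0.5,0],"angular":[0,0,0],"jaw":0},{"translation":[0,-0.5,0],"angular":[0,0,0],"jaw":0},{"translation":[0,-0.5,0],"angular":[0,0,0],"jaw":0},{"translation":[0,-0.5,0],"angular":[0,0,0],"jaw":0}]'
```

```text
t: 38.1
ee_pos: [605.0, -1.9, 3.0]
orientation: [3.133, 0.216, 0.001]
ft_force: [6.0, -8.3, -2.4]
width: 11.8
grasp_force: 30.0
```

Contact: motion stopped and the force rose to 8 N. I'll relax a little, open and rise.

```bash
python3 -m creep '[{"translation":[0,0.4,0],"angular":[0,0,0],"jaw":0},{"translation":[0,0.8,0],"angular":[0,0,0],"jaw":0},{"translation":[0,0.8,0],"angular":[0,0,0],"jaw":0.2},{"translation":[0,0.8,0],"angular":[0,0,0],"jaw":0.4},{"translation":[0,0.8,0],"angular":[0,0,0],"jaw":0.5},{"translation":[0,0.8,0],"angular":[0,0,0],"jaw":0.6},{"translation":[0,0.8,0],"angular":[0,0,0],"jaw":0.6},{"translation":[0,0.8,0],"angular":[0,0,0],"jaw":0.6}]'
python3 -m creep '[{"translation":[0,0,-5],"angular":[0,0,0],"jaw":0.6},{"translation":[0,0,-20],"angular":[0,0,0],"jaw":0.6},{"translation":[0,0,-40],"angular":[0,0,0],"jaw":0.6},{"translation":[0,0,-70],"angular":[0,0,0],"jaw":0.6},{"translation":[0,0,-100],"angular":[0,0,0],"jaw":0.6},{"translation":[0,0,-130],"angular":[0,0,0],"jaw":0.6},{"translation":[0,0,-150],"angular":[0,0,0],"jaw":0.6},{"translation":[0,0,-150],"angular":[0,0,0],"jaw":0.6}]'
python3 -c "
from h import *
im=ctrl.get_image('side')[:,:,::-1]
cv2.imwrite('pics/s5.png',cv2.resize(im[150:270,190:310],None,fx=5,fy=5,interpolation=cv2.INTER_CUBIC))"
```

```text
t: 39.1
ee_pos: [604.7, -1.5, 3.0]
orientation: [-3.134, -0.216, 0.0]
ft_force: [-0.6, -0.7, -0.3]
width: 52.6
grasp_force: 0.0
t: 40.1
ee_pos: [606.3, -1.5, 156.1]
orientation: [3.134, 0.216, 0.008]
ft_force: [0.2, -1.2, -0.1]
width: 53.0
grasp_force: 0.0
```

View pics/s5.png

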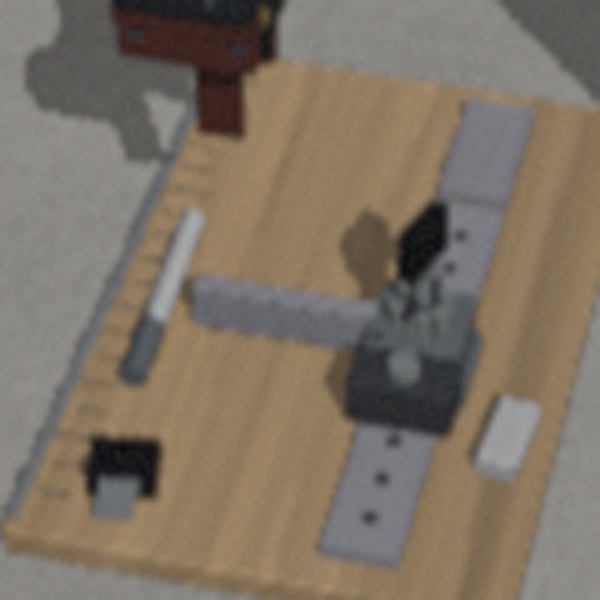

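The carriage is against the end block, the knob is still up and turned at (423,240), the marker, clip and eraser are unmoved, and the gripper is clear.

```bash
python3 -c "
from workcell import ctrl
print(ctrl.close_job())"
```

```text
the job is handed in; nothing more can be done
None
```

The job is handed in, with no verdict returned. The plunger was drawn to its shoulder, twisted and parked in its notch, and the stop was slid gently (about 8 N) against the end block. The final picture shows the knob still up and the marker, eraser and clip unmoved.

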